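# Lock a tablet canister onto the counting unit

### The job

Pick up the tablet canister by its wing grip and fit it to the counting unit: let its two lugs find the slots of the socket, push it down against the spring and twist it clockwise until it stops, so that it stays locked when you let go. Never force it: press only about as hard as the spring asks. Leave the jar and the carton where they are.

Things in the scene. Friction and masses are not known exactly. Their poses are not given: they have to be found in the camera images.
- canister_grip (a point): Canister, 104 mm tall, 180 g or so, standing loose and upright. Point on its axis 88 mm above the underside, in its wing grip. z up; x along the wing: 50 mm long, 13 mm thick, 70 to 104 mm above the underside; pinch it across its thickness (y). Below it a drum 62 mm in diameter, 25 to 70 mm up. The wing may slip a little in the fingers if pressed hard.
- canister_foot (a point): Centre of the canister's underside, axes as canister_grip. Spigot 40 mm in diameter, 0 to 25 mm up, with a 4 mm chamfer at the foot. Two equal lugs stick out of it along +x and -x, under the ends of the wing: tips 27 mm from the axis, 9 mm wide, 5 to 11 mm above the underside. A half turn makes no difference.
- dock: Counting unit, fixed: flat white housing 170 x 150 mm, 30 mm high, with a round turret 80 mm in diameter in its middle, open on top, 55 mm high, holding the bayonet ring. Origin under its middle, on the counter; z up, display on its -x side, row of keys on its +x side.
- socket (a point): Centre of the ring's mouth, its flat top; axes as dock. Bore 43 mm wide. Two slots 12.6 mm wide lie towards +x and -x, but the ring is clamped up to 17 degrees either way off (fixed, not measured: see or feel it). Lugs enter within 4 degrees of true; if they miss, they rest on the ring, underside 5 mm below the mouth. In the slots, a spring plate is met 7 mm below it.
- pressed_level (a point): On the socket's axis, 20 mm below the mouth: the underside's best level for twisting. The spring plate gives 4 N at first and 0.6 N more per mm; its hard end is 22 mm below the mouth (13 N). Lugs clear the lip from 18 mm down. There they turn clockwise seen from above (other way blocked): pockets at 75 degrees from the slots, an end stop 4 degrees after.
- locked_level (a point): On the socket's axis, 14 mm below the mouth: where the underside rests when locked. Let go at the end stop, the spring lifts the lugs 4 mm up into the pockets in the lip. If the underside stays at 18 mm or deeper it is not turned far enough; at 7 mm it merely stands on the spring.
- jar: Small white jar with a blue cap, 42 mm in diameter, 66 mm tall, loose; origin under its middle. Leave alone.
- carton: Carton 40 x 70 x 55 mm, loose; origin under its middle. Leave alone.

How it is judged:
On the way, in this order (a step that is already met when the one before it is completed fails the run):
1. the canister is lifted clear of the counter (height (world z) of canister_grip above 0.12 m), for 0.1 s.
2. the canister is pushed into the socket against the spring until the lugs are under the lip (z of canister_grip in the frame of socket below 0.0708 m and horizontal distance between canister_grip and socket below 0.008 m), for 0.1 s.
At the end, for the whole second after the job is handed in: The canister rests locked in the socket, released: wing over 50 degrees off the unit's x axis, lugs up in the pockets (canister_grip 72.2 to 76 mm above the mouth, within 8 mm of its axis), upright within 4 degrees; jar and carton within 20 mm of their places (z of canister_grip in the frame of socket between 0.0722 and 0.076 m and horizontal distance between canister_grip and socket below 0.008 m and angle between canister_grip's own z axis and vertical below 0.07 rad and angle between the x axis of canister_grip and the x axis of dock, either way round above 0.87 rad and distance of each of jar, carton from where it was at the start of the episode below 0.02 m); the robot touches nothing.
It fails at once if the canister is forced: more than 60 N between it and the counting unit (contact force between canister and dock above 60 N).
It fails at once if the jar or the carton is tipped or pushed away (distance of any of jar, carton from where it was at the start of the episode above 0.02 m or angle between any of jar, carton's own z axis and vertical above 0.4 rad).
It also fails if it takes over 61 s, if anything falls off the work surface, if the arm or the gripper's body presses on something with over 40 N, if the wrist force passes 120 N, or if a joint passes its speed limit or range.

### The arm

A 6-joint arm with a two-finger parallel gripper is mounted at the origin on the work surface. World frame = base frame: x ahead of the robot, y to its left, z up, the work surface at z = 0. Lengths are in m, angles in rad, forces in N, time in s.
With the tool pointing down it reaches from about 0.35 to 0.925 m from the base axis. Payload 6.4 kg.
Tool frame: the origin (TCP) lies midway between the tips of the shut fingers; the grasp point (between the pads) lies 19 mm behind it (tcp_to_grasp is the distance from the TCP to the grasp point, in m); z points along the fingers, y is the line along which they close (so a half turn about z gives the same grasp; the last joint's range is limited). The gripper opens to 94 mm and grips with 3 to 60 N. Pads are 16 mm wide; open, the fingers measure 119 mm over their backs; the gripper's body (75 mm by 177 mm) begins 78 mm behind the grasp point.
Start: joints at [1.159, 0.245, 1.558, -0, 1.339, -0.174], TCP at [0.153, 0.632, 0.205] pointing down, gripper open.
Joint ranges: [-3.13, 3.13], [-1.02, 2.26], [0.13, 2.54], [-0.95, 4.09], [0.21, 2.88], [-2.74, 2.74]. Speed limits (rad/s): [2.57, 2.57, 3.14, 3.14, 3.14, 3.14].

### API

Orientations are given as a unit quaternion [w, x, y, z].
In Python, from workcell import * gives the robot as it stands. The module is installed in compiled form; this text tells all that it offers.
- The arm moves only by the tool move_arm, never from a script. Its argument "plan" is a list of rows, each a list of 7 numbers: the opening in per cent of the stroke, from 0 (shut) to 100 (fully open), then the shift along the tool's x, y, z in m, then the turn, a rotation vector about the tool's x, y, z in degrees. A call has 1 to 10 rows; each row shifts and turns the commanded pose from where the row before left it, along the tool's axes as they then stand; what a row does not reach is not made up. A row lasts 1/10 s, in which the tool goes at most 50 mm and 8.59 degrees, less where a joint would pass 70% of its speed; a pose out of reach is approached as far as the arm can. A call is refused whole if a number of a shift passes 0.05 or a number of a turn 8.59, either way. A call with a gripper value outside its range is refused whole. The fingers move at their own pace and stop on an object; "squeeze" is the grip in N (left out, the last holds). Time passes only in rows, so rows that do not move let the fingers close. It gives the time, the measured TCP pose, the force, the opening and the grip force at its end, in the units of the state.
- read_state(): the state, without advancing time (a new reading comes with each control period).
- capture(name): name is "scene" or "top" or "wrist"; returns (picture, depth): 480x640x3 uint8, blue, green, red; 480x640 float32, m along the optical axis (not along the pixel's ray), 0 where there is no reading.
- camera_params(name): a dict with "vertical_fov" (degrees; the focal length in pixels is half the picture's height over the tangent of half this angle, whatever the lens; pixels are square), "cx", "cy" (the principal point, pixels), "position" and "attitude" of the camera in the world. Camera axes: x right, y down, z forward; pixel columns grow to the right and rows downward; lengths in m; the calibration is good to about 2 mm. A picture is of the moment at which its call begins: read the wrist's pose just before it. camera_params takes no time and is no camera call; for the wrist camera it gives the pose at the moment of the call.
- hand_in(): hands the job in; it is judged then, once.
The state is a dict: "t": time; "joints": joint angles; "joint_vel": joint speeds; "effort": joint torques, N m; "tcp_pos": TCP position; "eef_rot": TCP orientation; "wrist_force": force on the tool from outside, world axes, zero at the start; "torque": the same for the moment, N m; "opening": finger opening in m; "gripper_force": force on a finger pad.
Only numpy, scipy, OpenCV 4.12 (cv2) and the standard library are available. Lean on these libraries where they do the work, as an engineer would, in place of code of your own. Each camera call takes 0.05 s, during which the arm holds its last target. There are 200 camera calls.

## Working session

There is one attempt and no reset: what is moved stays moved. The work goes in short steps, Python scripts to look and compute and a tool call to move; the robot and the scene stay as the last step left them, time stands still between calls to the robot, and variables do not carry over. Pictures are saved under pics/ and viewed, at most 10 in all, crops included, and the job is handed in when it is done.

Besides the shell and the picture viewer there is one more tool, called after "Request:" by a JSON object that holds its "fn" and its "kwargs". move_arm: Moves the arm, as the interface text tells. Its arguments: {"type":"object","properties":{"plan":{"type":"array","items":{"type":"array","items":{"type":"number"}}},"squeeze":{"type":"number"}},"required":["plan"]}

```bash
mkdir -p pics; cat > h.py <<'E'
from workcell import *
import numpy as np, cv2
from scipy.spatial.transform import Rotation as R
def rot(q): return R.from_quat([q[1],q[2],q[3],q[0]]).as_matrix()
def cam(n):
    p=camera_params(n); f=240/np.tan(np.radians(p["vertical_fov"])/2)
    return p,f
def cloud(n,d,p=None):
    p,f=cam(n) if p is None else p
    v,u=np.mgrid[:480,:640]
    P=np.stack([(u-p["cx"])*d/f,(v-p["cy"])*d/f,d],-1)
    a=np.array(p["attitude"]); M=rot(a) if a.size==4 else a
    return P@M.T+np.array(p["position"])
E
python3 - <<'E'
from h import *
for n in ("top","scene"):
    print(n,camera_params(n))
    im,d=capture(n); cv2.imwrite(f"pics/{n}0.png",im); np.save(f"{n}0.npy",d)
s=read_state(); print(s)
E
```

```text
top {'vertical_fov': 44.511124391653524, 'cx': 323.44680358893623, 'cy': 234.39607449963594, 'position': array([0.5614708 , 0.0033371 , 1.00944001]), 'attitude': array([ 0.04684362, -0.69713623,  0.71489041, -0.02717451])}
scene {'vertical_fov': 47.60713588103269, 'cx': 318.25666858980605, 'cy': 248.1466579208236, 'position': array([1.18543567, 0.1365047 , 0.58194312]), 'attitude': array([-0.24981234,  0.57333277,  0.7140945 , -0.31456696])}
{'t': 0.1, 'joints': array([ 1.15892730e+00,  2.45731004e-01,  1.55885708e+00, -1.45562202e-05,
        1.33868143e+00, -1.74119285e-01]), 'joint_vel': array([-0.00071019, -0.00099239, -0.00378778, -0.00118201,  0.00137166,
        0.00025804]), 'effort': array([ 9.03364253e-05, -4.16908872e+01, -3.15530670e+01,  6.87211845e-02,
        3.08722607e-02, -6.37602807e-05]), 'tcp_pos': array([0.15288339, 0.63122675, 0.20448284]), 'eef_rot': array([-2.35375291e-04,  1.18593382e-01,  9.92942550e-01, -8.04742955e-04]), 'wrist_force': array([ 0.34327373, -0.35499239, -0.21853113]), 'torque': array([ 0.02701351, -0.00139968, -0.00447066]), 'gripper_force': 0.0, 'opening': 0.09411296931257869}
```

View pics/top0.png

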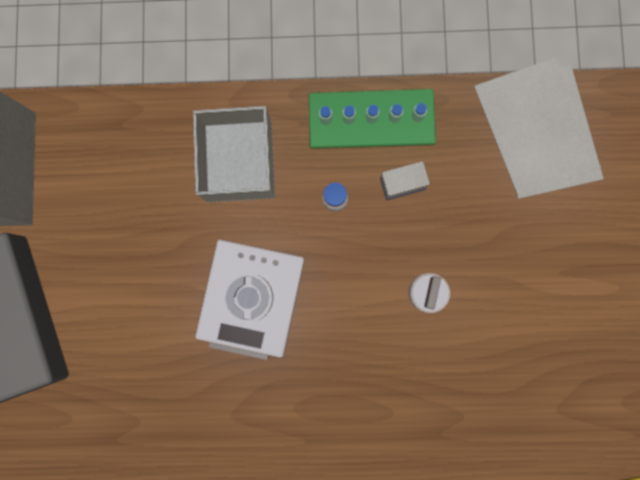

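View pics/scene0.png

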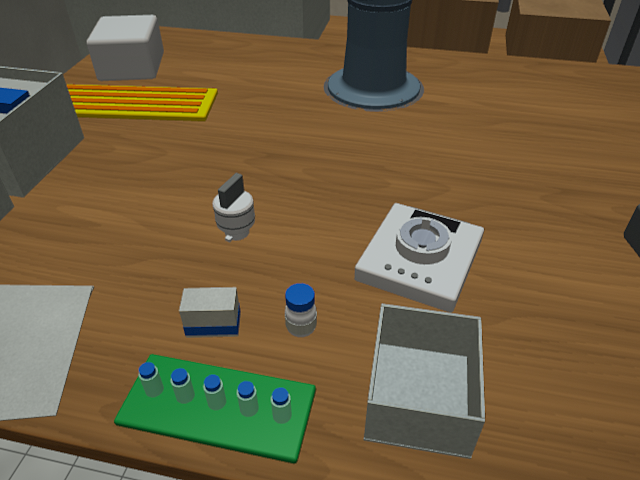

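The top view shows the dock turret at about (248,297), with ring slots near (250,283) and (247,313). The canister is at (431,293), its wing running roughly along the column direction. The jar is at (335,196) and the carton at (405,180). Next I'll measure these from the depth image.

```bash
python3 - <<'E'
from h import *
im=cv2.imread("pics/top0.png"); d=np.load("top0.npy"); C=cloud("top",d)
def box(u0,u1,v0,v1,z0,z1):
    m=np.zeros(d.shape,bool); m[v0:v1,u0:u1]=1
    m&=(C[...,2]>z0)&(C[...,2]<z1)&(d>0); return C[m]
print("table z",np.median(C[380:400,380:450,2]))
w=box(405,460,265,320,.095,.115)
r=cv2.minAreaRect((w[:,:2]*1000).astype(np.float32)); print("wing",len(w),np.median(w[:,2]),r,w.mean(0))
w=box(405,460,265,320,.06,.08)
print("drum",len(w),np.median(w[:,2]),cv2.minEnclosingCircle((w[:,:2]*1000).astype(np.float32)))
t=box(215,285,265,330,.045,.065); print("turret",len(t),np.median(t[:,2]),cv2.minEnclosingCircle((t[:,:2]*1000).astype(np.float32)))
h=box(190,310,235,360,.022,.04); print("housing",len(h),np.median(h[:,2]),cv2.minAreaRect((h[:,:2]*1000).astype(np.float32)))
# dock x dir: display(241,336)->keys(258,259)
print(C[336,241],C[259,258])
j=box(315,355,175,215,.055,.075);print("jar",j.mean(0)); k=box(375,435,155,200,.045,.065);print("carton",k.mean(0))
a=cv2.resize(im[260:335,205:290],None,fx=7,fy=7,interpolation=cv2.INTER_CUBIC)
cv2.imwrite("pics/c1.png",a)
E
```

```text
table z 0.00013970177458544342
wing 302 0.10359706774773303 ((563.447265625, -138.64207458496094), (13.277897834777832, 49.77568054199219), 75.6995620727539) [ 0.56349612 -0.13818692  0.10320884]
drum 882 0.06959640591711547 ((563.4500122070312, -138.86537170410156), 31.404558181762695)
turret 1635 0.053571654069214714 ((562.4977416992188, 155.68055725097656), 40.36003875732422)
housing 7582 0.03028778744776195 ((558.106689453125, 157.0477294921875), (150.8372039794922, 178.88970947265625), 76.64723205566406)
[0.49941489 0.16951496 0.03283701] [0.6262182  0.14021828 0.02996557]
jar [0.72652442 0.00856855 0.06547658]
carton [ 0.75100099 -0.10795467  0.05466759]
```

View pics/c1.png

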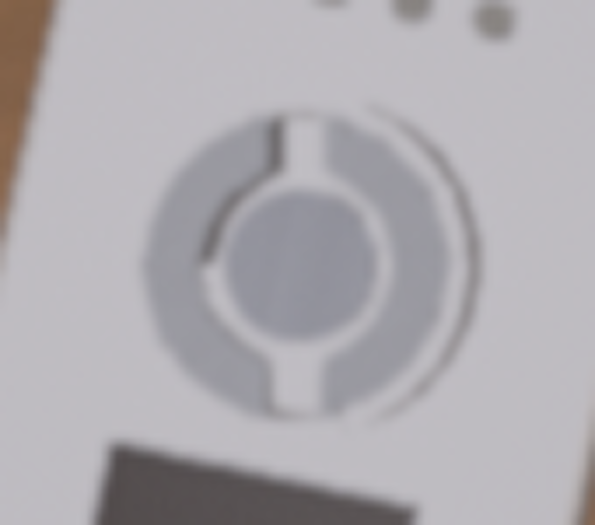

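The crop shows the slots at about (302,145) on the top side and (298,385) on the bottom, with the ring centre at about (302,265). Next I'll work out the slot direction and the wrist-camera offset.

```bash
python3 - <<'E'
from h import *
p,f=cam("top")
def atz(x,y,z):
    u=205+(x+.5)/7-.5; v=260+(y+.5)/7-.5
    r=rot(p["attitude"])@np.array([(u-p["cx"])/f,(v-p["cy"])/f,1]); o=np.array(p["position"]); return o+r*(z-o[2])/r[2]
a,b=atz(302.5,145,.055),atz(297.5,385,.055); print(a,b,(a+b)/2,np.degrees(np.arctan2(*(a-b)[1::-1])))
s=read_state(); M=rot(s["eef_rot"]); q=camera_params("wrist"); print(q)
print("cam in tool",M.T@(q["position"]-s["tcp_pos"]),M.T@rot(q["attitude"]),M)
print("to above dock .25:",M.T@(np.array([.5625,.1557,.25])-s["tcp_pos"]))
E
```

```text
[0.59025892 0.15383823 0.055     ] [0.53489219 0.15556082 0.055     ] [0.56257555 0.15469953 0.055     ] -1.7820340971151336
{'vertical_fov': 70.52549681560605, 'cx': 319.94027855380506, 'cy': 238.93118770313524, 'position': array([0.07675539, 0.64891296, 0.38379147]), 'attitude': array([0.1060916 , 0.77858013, 0.61294835, 0.082776  ])}
cam in tool [ 0.07820153 -0.00103696 -0.17928555] [[ 6.45964918e-04 -9.63711872e-01 -2.66943832e-01]
 [ 9.99999670e-01  4.91204063e-04  6.46523713e-04]
 [-4.91938683e-04 -2.66944162e-01  9.63711872e-01]] [[-9.71871109e-01  2.35512452e-01 -6.58302661e-04]
 [ 2.35513209e-01  9.71869924e-01 -1.54229914e-03]
 [ 2.76553906e-04 -1.65395495e-03 -9.99998594e-01]]
to above dock .25: [-0.51007479 -0.36575562 -0.04505334]
```

Request:
{"fn": "move_arm", "kwargs": {"plan": [[100,-0.039,-0.028,-0.003,0,0,0],[100,-0.039,-0.028,-0.003,0,0,0],[100,-0.039,-0.028,-0.003,0,0,0],[100,-0.039,-0.028,-0.003,0,0,0],[100,-0.039,-0.028,-0.003,0,0,0],[100,-0.039,-0.028,-0.003,0,0,0],[100,-0.039,-0.028,-0.003,0,0,0],[100,-0.039,-0.028,-0.003,0,0,0],[100,-0.039,-0.028,-0.003,0,0,0],[100,-0.039,-0.028,-0.003,0,0,0]]}}

```text
t: 1.1
tcp_pos: [0.4669, 0.266, 0.2353]
eef_rot: [-0.0, 0.119, 0.993, -0.0]
wrist_force: [0.5, 0.7, -0.2]
opening: 0.0943
gripper_force: 0.0
```

Request:
{"fn": "move_arm", "kwargs": {"plan": [[100,-0.039,-0.028,-0.003,0,0,0],[100,-0.039,-0.028,-0.003,0,0,0],[100,-0.039,-0.028,-0.003,0,0,0],[100,0,0,0,0,0,0],[100,0,0,0,0,0,0],[100,0,0,0,0,0,0]]}}

```text
t: 1.7
tcp_pos: [0.5592, 0.1594, 0.2439]
eef_rot: [-0.001, 0.118, 0.993, 0.0]
wrist_force: [0.3, 0.1, 0.2]
opening: 0.0937
gripper_force: 0.0
```

```bash
python3 - <<'E'
from h import *
s=read_state(); print(s["t"],s["tcp_pos"],s["joints"],s["joint_vel"].max())
p,f=cam("wrist"); im,d=capture("wrist"); cv2.imwrite("pics/w0.png",im); np.save("w0.npy",d)
C=cloud("wrist",d,(p,f)); np.save("w0c.npy",C)
# rectified view of ring plane z=.055, 10 px/mm*... 6 px per mm, centre (.5625,.1550), x right,y up
o=np.array(p["position"]);M=rot(p["attitude"]); S=5
yy,xx=np.mgrid[:500,:500]; X=.5625+(xx-250)/S/1000; Y=.155-(yy-250)/S/1000
q=(np.stack([X,Y,np.full_like(X,.055)],-1)-o)@M
cv2.imwrite("pics/ring.png",cv2.remap(im,(q[...,0]/q[...,2]*f+p["cx"]).astype(np.float32),(q[...,1]/q[...,2]*f+p["cy"]).astype(np.float32),cv2.INTER_CUBIC))
m=(abs(C[...,2]-.055)<.003)&(np.hypot(C[...,0]-.5625,C[...,1]-.155)<.06)
t=C[m]; print(len(t),np.median(t[:,2]),cv2.minEnclosingCircle((t[:,:2]*1000).astype(np.float32)))
E
```

```text
1.7 [0.55919079 0.15939182 0.2439434 ] [ 8.26508955e-02  5.60390163e-02  1.69786292e+00  3.00250026e-04
  1.38879574e+00 -1.25140612e+00] 0.016383435594900526
2394 0.05448257948620147 ((561.2664184570312, 153.36094665527344), 40.320068359375)
```

View pics/ring.png

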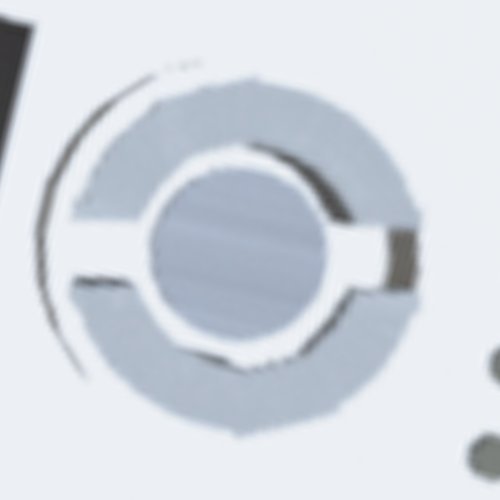

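The rectified wrist view has the slots centred at about (100,251) and (385,259), so they lie at −1.6° in the world. That agrees with −1.8° from the top camera. The ring centre is at about (246,257), or roughly (0.5617, 0.1536) m. I'll now look at the canister with the same wrist camera so that its calibration error cancels.

Request:
{"fn": "move_arm", "kwargs": {"plan": [[100,-0.0106,-0.0412,-0.005,0,0,0],[100,-0.0106,-0.0412,-0.005,0,0,0],[100,-0.0106,-0.0412,-0.005,0,0,0],[100,-0.0106,-0.0412,-0.005,0,0,0],[100,-0.0106,-0.0412,-0.005,0,0,0],[100,-0.0106,-0.0412,-0.005,0,0,0],[100,-0.0106,-0.0412,-0.005,0,0,0],[100,0,0,0,0,0,0],[100,0,0,0,0,0,0],[100,0,0,0,0,0,0]]}}

```text
t: 2.75
tcp_pos: [0.5641, -0.1373, 0.2792]
eef_rot: [-0.0, 0.118, 0.993, 0.0]
wrist_force: [0.1, 0.5, -0.9]
opening: 0.0939
gripper_force: 0.0
```

```bash
python3 - <<'E'
from h import *
s=read_state(); M=rot(s["eef_rot"]); print(s["t"],s["tcp_pos"],"tool y deg",np.degrees(np.arctan2(M[1,1],M[0,1])))
p,f=cam("wrist"); im,d=capture("wrist")
C=cloud("wrist",d,(p,f))
near=np.hypot(C[...,0]-.5634,C[...,1]+.139)<.05
for n,a,b in (("wing",.099,.11),("drum",.064,.075)):
    w=C[near&(C[...,2]>a)&(C[...,2]<b)]; g=(w[:,:2]*1000).astype(np.float32)
    print(n,len(w),np.median(w[:,2]),cv2.minAreaRect(g),cv2.minEnclosingCircle(g))
C0=np.load("w0c.npy"); t=C0[(abs(C0[...,2]-.055)<.003)&(np.hypot(C0[...,0]-.562,C0[...,1]-.154)<.06)]
# slot direction by points of ring: gaps by angle
from scipy.optimize import least_squares
c=np.array([.5617,.1537]); q=t[:,:2]-c; r=np.hypot(*q.T); an=np.degrees(np.arctan2(q[:,1],q[:,0]))
h=cv2.convexHull((t[:,:2]*1000).astype(np.float32))[:,0]
A=np.c_[2*h,np.ones(len(h))]; sol=np.linalg.lstsq(A,(h**2).sum(1),rcond=None)[0]; print("circle",sol[:2])
E
```

```text
2.75 [ 0.56414772 -0.13733657  0.2791738 ] tool y deg 76.50072231049484
wing 555 0.1036726028533917 ((562.33544921875, -140.9893798828125), (12.755912780761719, 49.66824722290039), 76.18975067138672) ((562.33740234375, -140.98167419433594), 25.18573760986328)
drum 1579 0.06964168288989314 ((562.1105346679688, -141.27359008789062), (60.93720245361328, 60.26443099975586), 30.32040023803711) ((562.3864135742188, -141.54368591308594), 30.99409294128418)
circle [561.33755758 153.28291849]
```

Request:
{"fn": "move_arm", "kwargs": {"plan": [[60,0.0005,-0.003,0.035,0,0,0],[60,0,0,0.035,0,0,0],[60,0,0,0.035,0,0,0],[60,0,0,0.035,0,0,0],[60,0,0,0.03,0,0,0],[60,0,0,0.01,0,0,0],[60,0,0,0.01,0,0,0],[60,0,0,0,0,0,0],[60,0,0,0,0,0,0],[60,0,0,0,0,0,0]], "squeeze": 30}}

```text
t: 3.8
tcp_pos: [0.5642, -0.1424, 0.0911]
eef_rot: [0.001, 0.119, 0.993, -0.0]
wrist_force: [-0.2, 0.2, -0.5]
opening: 0.0562
gripper_force: 0.0
```

Request:
{"fn": "move_arm", "kwargs": {"plan": [[60,0,0,0.008,0,0,0],[60,0,0,0.006,0,0,0],[60,0,0,0,0,0,0],[60,0,0,0,0,0,0]]}}

```text
t: 4.2
tcp_pos: [0.5628, -0.1419, 0.075]
eef_rot: [-0.0, 0.119, 0.993, 0.0]
wrist_force: [0.2, 0.0, -0.2]
opening: 0.0563
gripper_force: 0.0
```

```bash
python3 - <<'E'
from h import *
for i in range(3):
    s=read_state(); M=rot(s["eef_rot"]); print(s["t"],s["tcp_pos"],s["joints"],np.degrees(np.arctan2(M[1,1],M[0,1])),M[2]); capture("top")
E
```

```text
4.2 [ 0.56280015 -0.14194159  0.07503413] [-4.42273516e-01  2.38316044e-01  1.82304054e+00 -3.34544845e-05
  1.08107557e+00 -1.77520234e+00] 76.37209469816078 [ 8.28012568e-04  1.41511462e-04 -9.99999647e-01]
4.25 [ 0.56304122 -0.14207218  0.07533969] [-4.42308292e-01  2.38069953e-01  1.82268896e+00 -1.33730887e-05
  1.08104736e+00 -1.77518047e+00] 76.36831088540767 [ 2.11567461e-04  3.18027996e-05 -9.99999977e-01]
4.3 [ 0.56315964 -0.14210853  0.07554011] [-4.42270749e-01  2.37845733e-01  1.82253460e+00 -2.77546494e-05
  1.08108717e+00 -1.77523477e+00] 76.37396009361434 [-1.17568085e-04 -4.93911932e-05 -9.99999992e-01]
```

Request:
{"fn": "move_arm", "kwargs": {"plan": [[30,0,0.002,-0.001,0,0,0],[30,0,0,0,0,0,0],[30,0,0,0,0,0,0],[0,0,0,0,0,0,0],[0,0,0,0,0,0,0],[0,0,0,0,0,0,0],[0,0,0,0,0,0,0],[0,0,0,0,0,0,0],[0,0,0,0,0,0,0],[0,0,0,0,0,0,0]], "squeeze": 35}}

```text
t: 5.35
tcp_pos: [0.5636, -0.1401, 0.0764]
eef_rot: [0.0, 0.119, 0.993, -0.0]
wrist_force: [0.3, -0.6, -0.1]
opening: 0.0127
gripper_force: 35.0
```

Request:
{"fn": "move_arm", "kwargs": {"plan": [[0,0,0,0,0,0,0],[0,0,0,-0.01,0,0,0],[0,0,0,-0.02,0,0,0],[0,0,0,-0.03,0,0,0],[0,0,0,-0.03,0,0,0],[0,0,0,-0.01,0,0,0],[0,0,0,0,0,0,0],[0,0,0,0,0,0,0],[0,0,0,0,0,0,0]]}}

```text
t: 6.25
tcp_pos: [0.5624, -0.1396, 0.1743]
eef_rot: [-0.002, 0.119, 0.993, 0.001]
wrist_force: [0.1, -0.8, -2.4]
opening: 0.0131
gripper_force: 35.0
```

```bash
python3 - <<'E'
from h import *
s=read_state(); M=rot(s["eef_rot"]); print(s["t"],s["tcp_pos"],np.degrees(np.arctan2(M[1,1],M[0,1])),s["opening"],s["gripper_force"],s["wrist_force"])
im,d=capture("scene"); p,f=cam("scene")
q=rot(p["attitude"]).T@(s["tcp_pos"]-p["position"]); u,v=int(q[0]/q[2]*f+p["cx"]),int(q[1]/q[2]*f+p["cy"]); print(u,v)
v0,u0=max(v-90,0),max(u-100,0)
cv2.imwrite("pics/g.png",cv2.resize(im[v0:v0+180,u0:u0+200],None,fx=3,fy=3,interpolation=cv2.INTER_CUBIC))
E
```

```text
6.25 [ 0.56237113 -0.13955342  0.17425738] 76.37325665062569 0.013072021436277581 34.96832549571991 [ 0.07113285 -0.76674348 -2.36215237]
224 140
```

View pics/g.png

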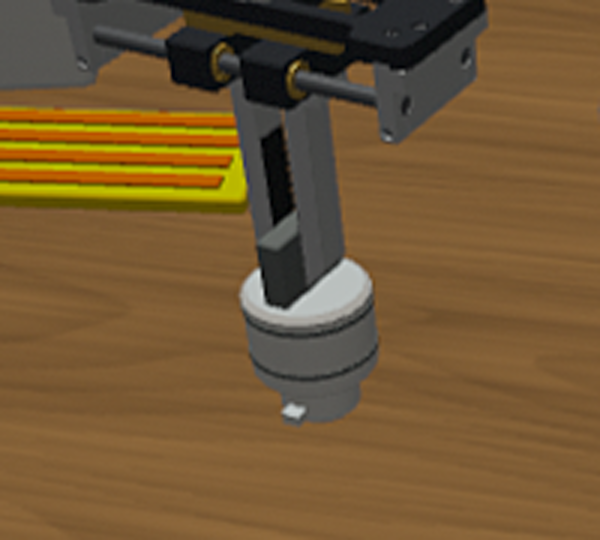

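The canister is gripped upright, and its lug shows at (293,411) in the crop. Next I'll carry it over the socket and line it up with the slots.

Request:
{"fn": "move_arm", "kwargs": {"plan": [[0,0.0099,0.0408,0,0,0,0],[0,0.0099,0.0408,0,0,0,0],[0,0.0099,0.0408,0,0,0,0],[0,0.0099,0.0408,0,0,0,0],[0,0.0099,0.0408,0,0,0,0],[0,0.0099,0.0408,0,0,0,0],[0,0.0098,0.0408,0,0,0,0],[0,0,0,0,0,0,-6],[0,0,0,0,0,0,-5.9],[0,0,0,0,0,0,0]]}}

```text
t: 7.3
tcp_pos: [0.5628, 0.1542, 0.1751]
eef_rot: [-0.001, 0.015, 1.0, -0.0]
wrist_force: [-0.3, 0.1, -1.8]
opening: 0.0126
gripper_force: 35.0
```

Request:
{"fn": "move_arm", "kwargs": {"plan": [[0,0,0,0,0,0,0],[0,0,0,0,0,0,0],[0,0,0,0,0,0,0]]}}

```text
t: 7.6
tcp_pos: [0.5636, 0.1535, 0.1763]
eef_rot: [-0.0, 0.016, 1.0, 0.0]
wrist_force: [0.3, -0.5, -3.0]
opening: 0.0129
gripper_force: 35.0
```

```bash
python3 - <<'E'
from h import *
s=read_state(); M=rot(s["eef_rot"]); print(s["t"],np.degrees(np.arctan2(M[1,1],M[0,1])),M[2],s["wrist_force"])
P=[]
for i in range(4): P.append(read_state()["tcp_pos"]); im,d=capture("top")
print(np.array(P))
t=np.mean(P,0); print("tool delta",M.T@(np.array([.5624,.1544,t[2]])-t))
E
```

```text
7.6 88.1944790594985 [ 3.11287278e-04  4.12240513e-06 -9.99999952e-01] [ 0.33513092 -0.48499822 -2.96785607]
[[0.56355568 0.15347579 0.17627026]
 [0.56358374 0.15348226 0.17636472]
 [0.56361722 0.15355006 0.17644247]
 [0.56362455 0.15358508 0.17646711]]
tool delta [1.22232588e-03 8.38603545e-04 3.83951579e-07]
```

Request:
{"fn": "move_arm", "kwargs": {"plan": [[0,0.0008,0.0006,0.01,0,0,0],[0,0,0,0.02,0,0,0],[0,0,0,0.01,0,0,0],[0,0,0,0.003,0,0,0],[0,0,0,0.002,0,0,0],[0,0,0,0.002,0,0,0],[0,0,0,0,0,0,0],[0,0,0,0,0,0,0]]}}

```text
t: 8.6
tcp_pos: [0.5632, 0.1544, 0.13]
eef_rot: [0.0, 0.015, 1.0, 0.0]
wrist_force: [-0.7, -0.2, -2.9]
opening: 0.0128
gripper_force: 35.0
```

Request:
{"fn": "move_arm", "kwargs": {"plan": [[0,0,0,0.002,0,0,0],[0,0,0,0.001,0,0,0],[0,0,0,0,0,0,0],[0,0,0,0,0,0,0]]}}

```text
t: 9.0
tcp_pos: [0.5628, 0.1544, 0.1264]
eef_rot: [-0.0, 0.015, 1.0, -0.0]
wrist_force: [0.5, -0.3, -2.5]
opening: 0.0127
gripper_force: 35.0
```

Request:
{"fn": "move_arm", "kwargs": {"plan": [[0,0,0,0.001,0,0,0],[0,0,0,0.001,0,0,0],[0,0,0,0,0,0,0],[0,0,0,0,0,0,0]]}}

```text
t: 9.4
tcp_pos: [0.5628, 0.1544, 0.1244]
eef_rot: [-0.0, 0.015, 1.0, -0.0]
wrist_force: [-0.3, 0.2, -0.5]
opening: 0.0125
gripper_force: 35.0
```

Request:
{"fn": "move_arm", "kwargs": {"plan": [[0,0,0,0.001,0,0,0],[0,0,0,0.001,0,0,0],[0,0,0,0,0,0,0],[0,0,0,0,0,0,0]]}}

```text
t: 9.8
tcp_pos: [0.5629, 0.1544, 0.1228]
eef_rot: [0.0, 0.015, 1.0, -0.0]
wrist_force: [-1.0, 0.3, 3.1]
opening: 0.0129
gripper_force: 35.0
```

Request:
{"fn": "move_arm", "kwargs": {"plan": [[0,0,0,0.001,0,0,0],[0,0,0,0.001,0,0,0],[0,0,0,0.001,0,0,0],[0,0,0,0,0,0,0],[0,0,0,0,0,0,0]]}}

```text
t: 10.3
tcp_pos: [0.563, 0.1544, 0.1197]
eef_rot: [0.0, 0.015, 1.0, -0.0]
wrist_force: [-1.9, -0.1, 4.4]
opening: 0.0127
gripper_force: 35.0
```

Force follows the spring, so the lugs are in the slots. I'll press further.

Request:
{"fn": "move_arm", "kwargs": {"plan": [[0,0,0,0.001,0,0,0],[0,0,0,0.001,0,0,0],[0,0,0,0.001,0,0,0],[0,0,0,0.001,0,0,0],[0,0,0,0.001,0,0,0],[0,0,0,0,0,0,0],[0,0,0,0,0,0,0]]}}

```text
t: 11.0
tcp_pos: [0.5631, 0.1544, 0.1151]
eef_rot: [0.0, 0.015, 1.0, 0.0]
wrist_force: [-3.4, -0.5, 7.4]
opening: 0.0129
gripper_force: 35.0
```

Request:
{"fn": "move_arm", "kwargs": {"plan": [[0,0,0,0.001,0,0,0],[0,0,0,0.001,0,0,0],[0,0,0,0.001,0,0,0],[0,0,0,0,0,0,0],[0,0,0,0,0,0,0],[0,0,0,0,0,0,0]]}}

```text
t: 11.6
tcp_pos: [0.5631, 0.1544, 0.1124]
eef_rot: [0.0, 0.015, 1.0, -0.0]
wrist_force: [-3.1, -0.8, 9.9]
opening: 0.0126
gripper_force: 35.0
```

```bash
python3 - <<'E'
from h import *
for i in range(4):
    s=read_state(); print(s["tcp_pos"],s["wrist_force"],s["torque"],s["joints"][5]); capture("top")
E
```

```text
[0.56309032 0.15442024 0.11240489] [-3.10681238 -0.83303826  9.94010427] [-0.09835089  0.79640751  0.02912272] -1.4671092286734035
[0.56310575 0.15445048 0.11242319] [-3.66397725 -0.8655799   8.85577078] [-0.07872675  0.82116319  0.00842705] -1.467083011810974
[0.56313367 0.15442501 0.11245581] [-3.39147544 -0.79785727  9.03786378] [-1.36726445e-01  8.70306547e-01 -6.86889734e-04] -1.4670881280979395
[0.56307246 0.15444209 0.11240541] [-2.83195119 -0.49263784  9.50939946] [-0.12888518  0.77629338 -0.00885886] -1.467059496525874
```

Request:
{"fn": "move_arm", "kwargs": {"plan": [[0,0.0007,0,0.001,0,0,0],[0,0,0,0,0,0,0],[0,0,0,0,0,0,5],[0,0,0,0,0,0,5],[0,0,0,0,0,0,5],[0,0,0,0,0,0,0],[0,0,0,0,0,0,0]]}}

```text
t: 12.5
tcp_pos: [0.5638, 0.1545, 0.1122]
eef_rot: [0.002, 0.146, 0.989, 0.0]
wrist_force: [-0.6, -1.1, 9.3]
opening: 0.0127
gripper_force: 35.0
```

```bash
python3 - <<'E'
from h import *
s=read_state(); M=rot(s["eef_rot"]); print(s["tcp_pos"],s["wrist_force"],s["torque"],s["joints"][5],np.degrees(np.arctan2(M[1,1],M[0,1])))
E
```

```text
[0.56375083 0.1545178  0.11219899] [-0.55132159 -1.06699977  9.28958601] [-0.02019402  0.29641375 -0.06067997] -1.2049850655793426 73.26354849090632
```

Request:
{"fn": "move_arm", "kwargs": {"plan": [[0,0,0,0.0005,0,0,5],[0,0,0,0,0,0,5],[0,0,0,0,0,0,5],[0,0,0,0,0,0,5],[0,0,0,0,0,0,5],[0,0,0,0,0,0,5],[0,0,0,0,0,0,5],[0,0,0,0,0,0,5],[0,0,0,0,0,0,0],[0,0,0,0,0,0,0]]}}

```text
t: 13.5
tcp_pos: [0.5641, 0.1543, 0.1119]
eef_rot: [0.002, 0.475, 0.88, 0.001]
wrist_force: [-0.7, -1.4, 9.3]
opening: 0.0128
gripper_force: 35.0
```

```bash
python3 - <<'E'
from h import *
s=read_state(); M=rot(s["eef_rot"]); print(s["tcp_pos"],s["wrist_force"],s["torque"],s["joints"][5],np.degrees(np.arctan2(M[1,1],M[0,1])))
E
```

```text
[0.5641495  0.15434365 0.11190802] [-0.69584505 -1.38274062  9.27306183] [-0.20777111  0.16915557 -0.07769391] -0.5068784744491545 33.26432063101683
```

Request:
{"fn": "move_arm", "kwargs": {"plan": [[0,0,0,0,0,0,5],[0,0,0,0,0,0,5],[0,0,0,0,0,0,5],[0,0,0,0,0,0,3],[0,0,0,0,0,0,2],[0,0,0,0,0,0,2],[0,0,0,0,0,0,0],[0,0,0,0,0,0,0]]}}

```text
t: 14.3
tcp_pos: [0.5637, 0.1543, 0.1119]
eef_rot: [0.002, 0.634, 0.773, 0.001]
wrist_force: [-2.2, -0.8, 10.1]
opening: 0.0131
gripper_force: 35.0
```

```bash
python3 - <<'E'
from h import *
s=read_state(); M=rot(s["eef_rot"]); print(s["tcp_pos"],s["wrist_force"],s["torque"],s["joints"][5],np.degrees(np.arctan2(M[1,1],M[0,1])))
E
```

```text
[0.56365841 0.15429078 0.11186593] [-2.15682489 -0.80046374 10.07181518] [-0.30055948  0.49155568  0.10285363] -0.12332070279921271 11.299696049423119
```

Request:
{"fn": "move_arm", "kwargs": {"plan": [[0,0,0,0,0,0,2],[0,0,0,0,0,0,2],[0,0,0,0,0,0,0],[0,0,0,0,0,0,0]]}}

```text
t: 14.7
tcp_pos: [0.5631, 0.1543, 0.1118]
eef_rot: [0.001, 0.66, 0.751, 0.0]
wrist_force: [-3.8, -0.9, 11.3]
opening: 0.0127
gripper_force: 35.5
```

```bash
python3 - <<'E'
from h import *
s=read_state(); M=rot(s["eef_rot"]); print(s["tcp_pos"],s["wrist_force"],s["torque"],s["joints"][5],np.degrees(np.arctan2(M[1,1],M[0,1])))
E
```

```text
[0.56311717 0.15425844 0.11178738] [-3.79297856 -0.85414257 11.28841949] [-0.31006952  0.94706738  0.6293963 ] -0.05490176377122343 7.406230661885878
```

The torque has risen to 0.63 N m, so it is at the end stop. I'll let the spring lift it, then release.

Request:
{"fn": "move_arm", "kwargs": {"plan": [[0,0,0,0,0,0,-0.5],[0,0,0,-0.002,0,0,0],[0,0,0,-0.002,0,0,0],[0,0,0,-0.001,0,0,0],[0,0,0,0,0,0,0],[0,0,0,0,0,0,0]]}}

```text
t: 15.3
tcp_pos: [0.5625, 0.1543, 0.1146]
eef_rot: [0.0, 0.657, 0.753, 0.0]
wrist_force: [4.9, 0.3, -5.0]
opening: 0.0128
gripper_force: 35.4
```

Request:
{"fn": "move_arm", "kwargs": {"plan": [[10,0,0,0,0,0,0],[20,0,0,0,0,0,0],[40,0,0,0,0,0,0],[50,0,0,0,0,0,0],[50,0,0,-0.02,0,0,0],[50,0,0,-0.04,0,0,0],[50,0,0,-0.04,0,0,0],[50,0,0,-0.02,0,0,0],[50,0,0,0,0,0,0],[50,0,0,0,0,0,0]]}}

```text
t: 16.3
tcp_pos: [0.5615, 0.1544, 0.2342]
eef_rot: [-0.0, 0.658, 0.753, -0.0]
wrist_force: [-0.3, -0.2, -0.1]
opening: 0.0469
gripper_force: 0.0
```

```bash
python3 - <<'E'
from h import *
s=read_state(); print(s["t"],s["tcp_pos"],s["opening"])
p,f=cam("wrist"); im,d=capture("wrist"); cv2.imwrite("pics/end.png",im)
C=cloud("wrist",d,(p,f))
near=np.hypot(C[...,0]-.562,C[...,1]-.154)<.034
for n,a,b in (("wing",.139,.155),("drum",.1,.125)):
    w=C[near&(C[...,2]>a)&(C[...,2]<b)]; g=(w[:,:2]*1000).astype(np.float32)
    print(n,len(w),np.median(w[:,2]),cv2.minAreaRect(g))
h=C[(np.hypot(C[...,0]-.562,C[...,1]-.154)<.07)&(C[...,2]<.034)&(C[...,2]>.025)];print("housing",np.median(h[:,2]))
E
```

```text
16.3 [0.56154086 0.15444419 0.23416374] 0.0468632354006014
wing 912 0.14480453488970985 ((561.6824951171875, 153.69827270507812), (12.965269088745117, 49.91401672363281), 9.364867210388184)
drum 2608 0.11075550322519417 ((561.633056640625, 154.37545776367188), (62.05706024169922, 60.867855072021484), 9.140862464904785)
housing 0.030069629034356837
```

View pics/end.png

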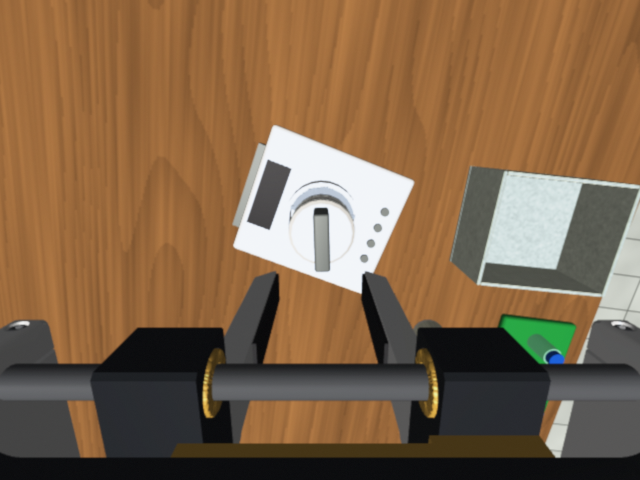

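The picture shows the canister upright in the turret at (322,230), with the gripper clear. The wing top is at 144.8 mm, so the underside is 14.2 mm below the mouth. The wing is about 67° off the unit's x axis, so it is locked.

```bash
python3 -c "
from workcell import *
print(hand_in())"
```

```text
the job is handed in; nothing more can be done
None
```

The canister is locked in the socket and released, its underside 14.2 mm below the mouth and its wing about 67° off the unit's x axis, and the job was handed in at about 16 s (no verdict was returned; I did not re-measure the jar and carton).

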